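# Tip the coil formers into their tray cell and clip the tube back

### The job

Pull the clear parts tube out of its spring clips and, with its mouth held low just above the tray, tip the two brown ceramic coil formers out of it into the one cell with the green liner, so that both end up inside that cell. Then snap the empty tube back down into both of its clips and let go. Do not touch the formers with the gripper, and leave everything else on the bench and in the tray where it is.

Things in the scene. Friction and masses are not known exactly. Their poses are not given: they have to be found in the camera images.
- tube: Clear plastic tube, 160 mm long, 44 mm outside, 37 mm inside diameter, about 90 g, open at one end, an orange cap on the other. Origin on its axis at mid-length; x runs along it towards the open mouth (80 mm away). At the start it lies level in the clips, both formers in it, and can be gripped across its middle from above.
- mouth (a point): Centre of the tube's open mouth; x axis points out of the tube.
- former_a: Glazed terracotta-brown ceramic coil former, a cylinder 60 mm long, 24 mm in diameter, about 35 g, in the tube next to the cap at the start. Origin at its centre, x along its length. Slippery: it slides once the tube slopes by about 16 to 23 degrees, so carry the tube smoothly, level or mouth a little up; a slope of 35 to 45 degrees empties it.
- former_b: The second coil former, same as former_a; at the start its front end is about 31 mm inside the tube's mouth.
- stand: Fixed wooden base 180 x 100 x 12 mm, origin at the middle of its underside; x is level, along the tube, to where the mouth points at the start. Two clips, 14 mm wide, 55 mm either side of its middle along x: saddle and two sprung brass jaws, tops 91 mm above the bench, that curve in over the tube, gap 39 mm. Between the clips (95 mm) only the base lies under the tube.
- seat (a point): Where the tube's middle lies when it is home in both clips: 65 mm above the bench; axes as the stand's. The tube goes straight in and out through the top of the clips with about 5 to 20 N; resting on the jaws, not snapped in, it stands 24 mm too high. It may go back either end first.
- tray: Fixed blue tray, 235 x 235 mm outside, 55 mm high, walls and floor 5 mm thick, split by two crossed dividers (5 mm thick, tops 47 mm above the bench) into four cells of 110 x 110 mm; cell centres lie 57.5 mm either side of the tray's middle along its x and y. Origin at the middle of its underside, on the bench.
- liner: Thin green liner, 106 x 106 x 2 mm, fixed on the floor of the one empty cell: the cell to use. Origin at the centre of its underside, 5 mm above the bench; x and y along the cell's walls. Which of the four cells it is varies.
- valve: Radio valve with a silvered top and black base, 90 mm long, 34 mm thick, lying in another cell. Origin under its middle. Leave alone.
- knob: Black tuning knob, 62 mm in diameter, 30 mm high, in another cell. Origin at the centre of its underside. Leave alone.
- carrier: Mahogany dial pointer carrier, 85 x 50 x 16 mm, in another cell. Origin at the centre of its underside. Leave alone.
- clamp: Heavy steel spring clamp, 150 mm long, 30 mm high, lying on the bench to the left. Leave alone.
- driver: Screwdriver, 190 mm long, lying on the bench to the right. Leave alone.
- jar: Amber jar, 60 mm in diameter, 85 mm high, standing beyond the tray and the stand. Leave alone.
Mind the look-alikes: they are no part of the job. Several things have the shape of the tube; the one meant has the colours described above.

How it is judged:
By the outcome, as a careful person would: the job done as asked, in the order asked, and still so for the second after the job is handed in, with the robot touching nothing.
It also fails if it takes over 64 s, if anything falls off the work surface, if the arm or the gripper's body presses on something with over 40 N, if the wrist force passes 120 N, or if a joint passes its speed limit or range.

### The arm

A 6-joint arm with a two-finger parallel gripper is mounted at the origin on the work surface. World frame = base frame: x ahead of the robot, y to its left, z up, the work surface at z = 0. Lengths are in m, angles in rad, forces in N, time in s.
With the tool pointing down it reaches from about 0.325 to 0.75 m from the base axis. Payload 7.6 kg.
Tool frame: the origin (TCP) lies at the very end of the fingers, on their centre line; the grasp point (between the pads) lies 19 mm behind it; z points along the fingers, x is the direction in which the jaws open and shut, and the axes are right-handed (so a half turn about z gives the same grasp; the last joint's range is limited). The gripper opens to 85 mm and grips with 20 to 120 N. Pads are 22 mm wide; open, the fingers measure 114 mm over their backs; the gripper's body (76 mm by 85 mm) begins 54 mm behind the grasp point. The pads swing forward as they close: fully open they stand 13 mm farther back than shut.
Start: joints at [-1.285, 0.052, 1.401, -0, 1.689, -0.07], TCP at [0.183, -0.492, 0.205] pointing down, gripper open.
Joint ranges: [-2.9, 2.9], [-0.91, 2.17], [0.12, 2.37], [-1.06, 4.2], [0.26, 2.73], [-2.93, 2.93]. Speed limits (rad/s): [2.57, 2.57, 3.01, 3.14, 3.14, 3.14].

### API

Orientations are given as [roll, pitch, yaw] about the fixed x, y, z axes, in that order (R = Rz(yaw) Ry(pitch) Rx(roll)).
In Python, from bench import arm, hand, solver, telemetry, vision, job gives the robot as it stands. Calls block until the motion is done:
- arm.movep(position, orientation): joint-space move of the TCP to a pose.
- arm.servo_line(position, frame=None, speed=0.15, f_stop=None): straight line of the TCP; frame=None keeps the orientation; speed is the mean speed in m/s. With f_stop (N) it stops when the force on the tool has changed by that much, and returns True; else False.
- arm.set_joints(angles): joint-space move.
- hand.open_jaws() and hand.close(grasp_force=None): open the fingers fully, or close them until they stop; grasp_force is the grip in N (None keeps the last).
- arm.hold(seconds).
- solver.ik(position, orientation): joint angles nearest the present ones, or None.
- telemetry.sense(): the state.
- vision.get_image(name): name is "scene" or "top"; returns the picture (480x640x3 uint8, red, green, blue); there is no depth.
- vision.get_calibration(name): a dict with "intrinsics" (3x3 intrinsics, pixels), "xyz" and "rotation" of the camera in the world. Camera axes: x right, y down, z forward; pixel columns grow to the right and rows downward; lengths in m; the calibration is good to about 2 mm. A picture is of the moment at which its call begins. get_calibration takes no time and is no camera call.
A pose or a line that the arm cannot do raises arm.Unreachable and nothing moves.
- job.sign_off(): hands the job in, once; it reports no verdict.
The state is a dict: "clock": time; "q": joint angles; "qvel": joint speeds; "effort": joint torques, N m; "position": TCP position; "ee_rot": TCP orientation; "contact_force": force on the tool from outside, world axes, zero at the start; "ft_torque": the same for the moment, N m; "gripper_width": finger opening in m.
Only numpy, scipy, OpenCV 4.12 (cv2) and the standard library are available. Lean on these libraries where they do the work, as an engineer would, in place of code of your own. Each camera call takes 0.05 s, during which the arm holds its last target.

## Working session

There is one attempt and no reset: what is moved stays moved. The work goes in short steps, each a Python script; the robot and the scene stay as the last script left them, time stands still between calls to the robot, and variables do not carry over. Pictures are saved under pics/ and viewed, and the job is handed in when it is done.

```bash
ls; mkdir -p pics
python3 - <<'E'
from bench import arm, hand, solver, telemetry, vision, job
import cv2
for n in ("scene","top"):
    im=vision.get_image(n); cv2.imwrite(f"pics/{n}0.png",im[:,:,::-1])
    c=vision.get_calibration(n); print(n,c)
print(telemetry.sense())
E
```

```text
pics
scene {'intrinsics': array([[477.25930155,   0.        , 314.25236904],
       [  0.        , 477.25930155, 238.05819627],
       [  0.        ,   0.        ,   1.        ]]), 'xyz': array([ 0.92950531, -0.50397782,  1.13964526]), 'rotation': array([-2.61143907, -0.00779639,  0.70227646])}
top {'intrinsics': array([[608.56946364,   0.        , 318.83823314],
       [  0.        , 608.56946364, 241.17221458],
       [  0.        ,   0.        ,   1.        ]]), 'xyz': array([ 0.14967811, -0.00837722,  1.80216622]), 'rotation': array([-2.92478777e+00, -1.94486834e-03, -1.52121604e+00])}
{'clock': 0.1, 'q': array([-1.28531644e+00,  5.28003105e-02,  1.40158961e+00, -4.66060881e-05,
        1.68859047e+00, -7.02720515e-02]), 'qvel': array([-0.0002113 , -0.00216929, -0.00279468, -0.001406  , -0.00194832,
       -0.00105572]), 'effort': array([ 1.69303923e-03, -3.82584679e+01, -3.60984814e+01, -2.67643188e-06,
        4.80674207e-03,  2.15540217e-05]), 'position': array([ 0.18279461, -0.4918383 ,  0.20415974]), 'ee_rot': array([-3.14154139e+00,  1.38755648e-03, -1.21504980e+00]), 'contact_force': array([ 0.97469846, -0.01117925,  0.05052533]), 'ft_torque': array([0.03832313, 0.02145685, 0.0361879 ]), 'gripper_width': 0.0853513610705943}
```

View pics/scene0.png

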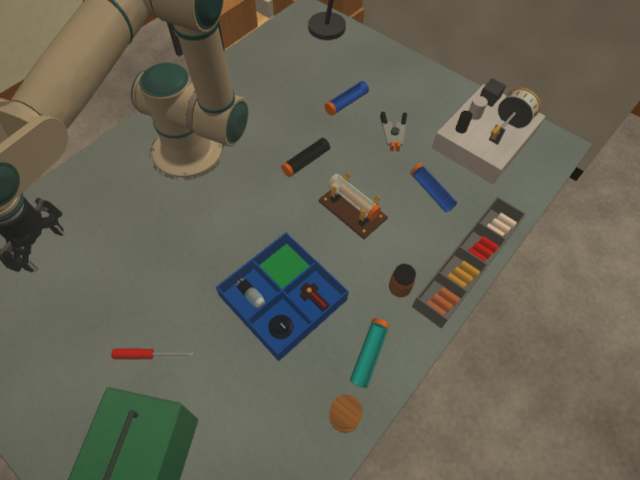

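View pics/top0.png

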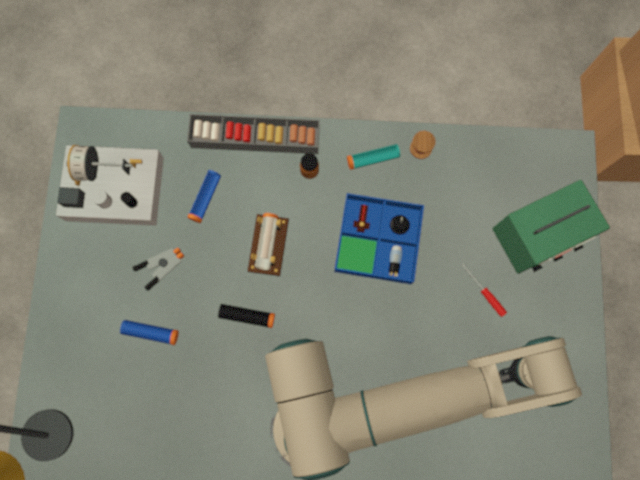

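The tube is in the stand near top-view pixel (267,243), with its orange cap at (270,217) and its mouth towards the robot. The green liner is in the tray cell at (357,254). I'll zoom in next.

```bash
cat > h.py <<'E'
import numpy as np, cv2
from scipy.spatial.transform import Rotation as R
from bench import arm, hand, solver, telemetry, vision, job
C={n:vision.get_calibration(n) for n in ("scene","top")}
def ray(n,uv):
    c=C[n]; d=np.linalg.inv(c["intrinsics"])@[uv[0],uv[1],1]
    return c["xyz"],R.from_euler("xyz",c["rotation"]).as_matrix()@d
def plane(n,uv,z):
    o,d=ray(n,uv); return o+d*(z-o[2])/d[2]
def proj(n,p):
    c=C[n]; q=R.from_euler("xyz",c["rotation"]).as_matrix().T@(np.asarray(p)-c["xyz"]); q=c["intrinsics"]@q; return q[:2]/q[2]
def comps(im,lo,hi,minA=15):
    h=cv2.cvtColor(im,cv2.COLOR_RGB2HSV); m=cv2.inRange(h,np.array(lo),np.array(hi))
    k,l,s,c=cv2.connectedComponentsWithStats(m)
    return m,[(s[i,4],c[i],s[i,:4]) for i in range(1,k) if s[i,4]>=minA]
def snap(n,name,box=None,sc=5):
    im=vision.get_image(n); o=im
    if box: o=im[box[1]:box[3],box[0]:box[2]]; o=cv2.resize(o,None,fx=sc,fy=sc,interpolation=cv2.INTER_CUBIC)
    cv2.imwrite(f"pics/{name}.png",o[:,:,::-1]); return im
E
python3 - <<'E'
from h import *
a=snap("top","top1",(225,180,445,300),3.6) ; b=snap("scene","scene1",(300,160,400,245),7)
np.save("a.npy",a);np.save("b.npy",b)
for n,im in(("top",a),("scene",b)):
    print(n)
    for nm,lo,hi,z in(("green",(50,120,60),(70,255,255),.007),("blue",(100,130,60),(125,255,255),.05),("orange",(5,150,120),(18,255,255),.065)):
        m,c=comps(im,lo,hi)
        for x in c: print(nm,x[0],x[1].round(1),x[2],plane(n,x[1],z).round(4))
E
```

```text
top
green 1022 [356.4 254.2] [338 237  37  35] [ 0.5105 -0.1072  0.007 ]
blue 577 [205.3 193.2] [191 171  29  46] [0.6654 0.3547 0.05  ]
blue 3919 [385.4 233.8] [335 194  88  89] [ 0.5675 -0.188   0.05  ]
blue 634 [145.2 331.1] [121 321  50  22] [0.2482 0.4893 0.05  ]
orange 21 [303.5 135.3] [301 128   5  15] [0.8588 0.07   0.065 ]
orange 15 [312.4 135.1] [312 130   2  11] [0.8609 0.0431 0.065 ]
orange 229 [422.5 144.6] [411 132  23  26] [ 0.8469 -0.2916  0.065 ]
orange 50 [350.  161.7] [347 156   6  13] [ 0.7813 -0.0742  0.065 ]
orange 51 [194.1 217.9] [188 215  13   7] [0.5838 0.3778 0.065 ]
orange 34 [269.1 215.2] [260 214  18   5] [0.6029 0.1577 0.065 ]
orange 50 [178.2 253. ] [174 249   9   9] [0.4764 0.4142 0.065 ]
orange 65 [270.4 320. ] [268 314   6  13] [0.2962 0.1334 0.065 ]
orange 70 [173.7 336.7] [171 330   7  15] [0.2356 0.4027 0.065 ]
scene
green 1053 [284.1 265.6] [261 245  48  43] [ 0.5012 -0.1085  0.007 ]
blue 444 [350.1  95.2] [332  82  36  29] [0.2675 0.4698 0.05  ]
blue 696 [434.7 189. ] [413 167  43  45] [0.6783 0.3326 0.05  ]
blue 6301 [281.9 297.8] [216 233 132
[... 648 characters left out ...]
8 196  12  21] [0.5892 0.162  0.065 ]
orange 20 [362.4 211.6] [361 209   5   7] [0.5744 0.1301 0.065 ]
orange 106 [468.2 269.6] [458 262  21  16] [0.8835 0.1638 0.065 ]
orange 94 [461.5 275.3] [451 269  21  13] [0.879  0.1392 0.065 ]
orange 48 [455.8 280.5] [448 274  17  13] [0.8758 0.1176 0.065 ]
orange 119 [449.5 294.5] [440 287  20  16] [0.8841 0.0751 0.065 ]
orange 15 [308.9 289.5] [307 288   5   4] [ 0.6136 -0.1381  0.065 ]
orange 127 [442.6 300.9] [433 294  20  15] [0.8804 0.0496 0.065 ]
orange 87 [436.  306.7] [427 300  19  14] [0.8763 0.0266 0.065 ]
orange 67 [381.5 322.3] [373 319  16  10] [ 0.7994 -0.0909  0.065 ]
orange 718 [347.2 410.1] [331 395  31  36] [ 0.8607 -0.2999  0.065 ]
```

View pics/top1.png

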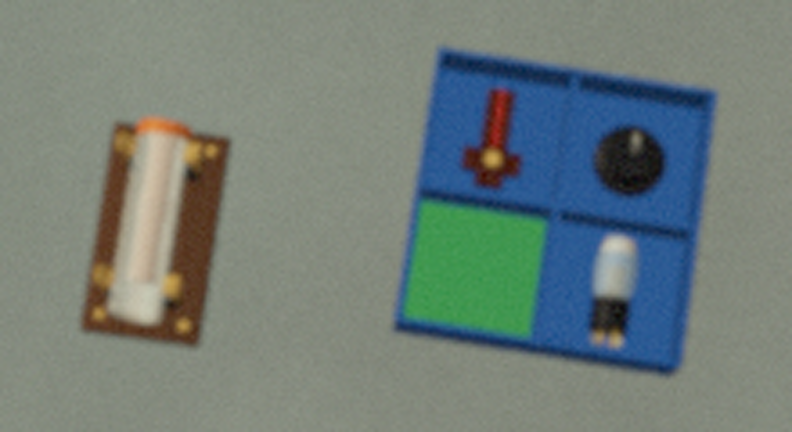

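View pics/scene1.png

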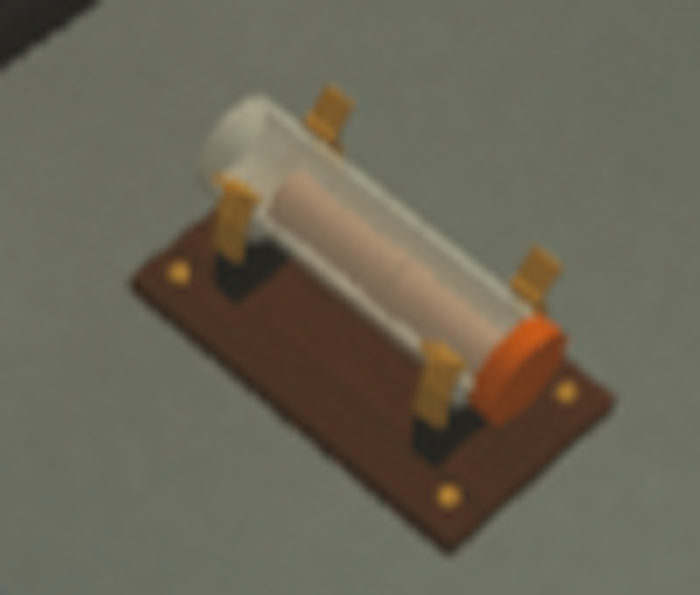

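Run:
```python
from h import *
a=np.load("a.npy");b=np.load("b.npy")
for n,im,bs,bt in(("top",a,(240,205,292,280),(325,185,435,290)),("scene",b,(312,165,392,242),(205,225,360,365))):
    h=cv2.cvtColor(im,cv2.COLOR_RGB2HSV)
    x0,y0,x1,y1=bt
    m=cv2.inRange(h,np.array((95,100,30)),np.array((130,255,255)))
    s=np.zeros_like(m); s[y0:y1,x0:x1]=m[y0:y1,x0:x1]
    cs,_=cv2.findContours(s,cv2.RETR_EXTERNAL,cv2.CHAIN_APPROX_NONE); c=max(cs,key=cv2.contourArea)
    q=cv2.approxPolyDP(cv2.convexHull(c),4,True)[:,0]
    print(n,"tray hull",q.tolist())
    P=np.array([plane(n,u,.055) for u in q]); print(P.round(4).tolist(), np.linalg.norm(P-np.roll(P,1,0),axis=1).round(3))
    x0,y0,x1,y1=bs
    H,S,V=h[...,0],h[...,1],h[...,2]
    bg=np.median(im[y0:y1,x0:x0+3].reshape(-1,3),0)
    m=((np.abs(im.astype(int)-bg).sum(2)>60)&((H<20)|(H>170))&(S>70)&(V<140)).astype(np.uint8)
    s=np.zeros_like(m); s[y0:y1,x0:x1]=m[y0:y1,x0:x1]
    cs,_=cv2.findContours(s,cv2.RETR_EXTERNAL,cv2.CHAIN_APPROX_NONE); c=np.vstack([c for c in cs if len(c)>8])
    r=cv2.minAreaRect(c); hull=cv2.approxPolyDP(cv2.convexHull(c),3,True)[:,0]
    print("stand",r,hull.tolist()); P=np.array([plane(n,u,.012) for u in hull]); print(P.round(4).tolist(),np.linalg.norm(P-np.roll(P,1,0),axis=1).round(3), P.mean(0).round(4))
# manual
for n,cr in(("top",(np.array([(115,123),(230,138),(198,346),(83,328)])+.5)/3.6-.5+[225,180]),("scene",(np.array([(131,285),(448,542),(615,398)])+.5)/7-.5+[300,160])):
    P=np.array([plane(n,u,.012) for u in cr]); print(n,"manual",P.round(4).tolist(),np.linalg.norm(P-np.roll(P,1,0),axis=1).round(3), P.mean(0))
```

```text
top tray hull [[347, 194], [423, 206], [413, 281], [335, 270]]
[[0.6827, -0.0697, 0.055], [0.6569, -0.2973, 0.055], [0.4298, -0.2712, 0.055], [0.4508, -0.0439, 0.055]] [0.233 0.229 0.229 0.228]
stand ((267.6709899902344, 244.57138061523438), (32.47780227661133, 58.034603118896484), 8.615649223327637) [[286, 218], [279, 274], [249, 271], [257, 215]]
[[0.6107, 0.1109, 0.012], [0.4378, 0.1212, 0.012], [0.4424, 0.211, 0.012], [0.6157, 0.1995, 0.012]] [0.089 0.173 0.09  0.174] [0.5266 0.1606 0.012 ]
scene tray hull [[286, 233], [347, 293], [278, 360], [216, 286]]
[[0.4583, -0.05, 0.055], [0.6884, -0.0807, 0.055], [0.6712, -0.3142, 0.055], [0.4289, -0.277, 0.055]] [0.229 0.232 0.234 0.245]
stand ((355.53326416015625, 204.97955322265625), (63.66804504394531, 41.34962463378906), 39.98688507080078) [[387, 217], [363, 238], [319, 199], [348, 173], [379, 198]]
[[0.6206, 0.1917, 0.012], [0.6108, 0.0932, 0.012], [0.4355, 0.1146, 0.012], [0.4406, 0.243, 0.012], [0.5648, 0.2298, 0.012]] [0.068 0.099 0.177 0.129 0.125] [0.5345 0.1745 0.012 ]
top manual [[0.6193, 0.201, 0.012], [0.6111, 0.1032, 0.012], [0.4327, 0.1189, 0.012], [0.443, 0.2149, 0.012]] [0.177 0.098 0.179 0.097] [0.52652782 0.15952248 0.012     ]
scene manual [[0.4368, 0.1098, 0.012], [0.61, 0.0968, 0.012], [0.6204, 0.1941, 0.012]] [0.202 0.174 0.098] [0.55576704 0.13354047 0.012     ]
```

Run:
```python
from h import *
a=np.mean([vision.get_image("top").astype(float) for _ in range(4)],0).astype(np.uint8)
b=np.mean([vision.get_image("scene").astype(float) for _ in range(4)],0).astype(np.uint8)
np.save("a.npy",a);np.save("b.npy",b)
o=cv2.resize(a[205:285,240:300],None,fx=7,fy=7,interpolation=cv2.INTER_CUBIC); p=cv2.resize(b[165:245,312:392],None,fx=7,fy=7,interpolation=cv2.INTER_CUBIC)
o=np.hstack([o[:, :240],p]);o=np.hstack([cv2.resize(a[205:285,245:293],None,fx=7,fy=7,interpolation=cv2.INTER_CUBIC)[:, :336],p[:,:464]])
for k in range(0,800,70): o[:4,k:k+1]=255
cv2.imwrite("pics/z1.png",o[:,:,::-1])
```

```text
(no output)
```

View pics/z1.png

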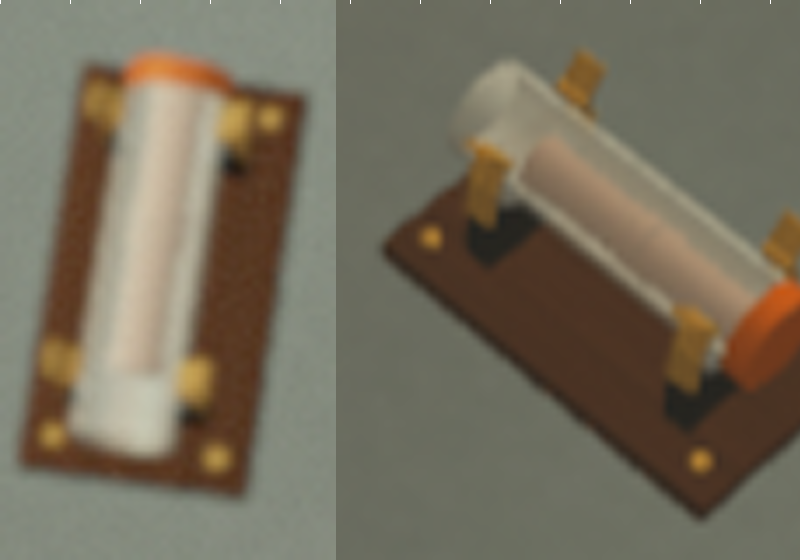

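Run:
```python
from h import *
T=lambda x,y:((x+.5)/7-.5+245,(y+.5)/7-.5+205)
S=lambda x,y:((x-336+.5)/7-.5+312,(y+.5)/7-.5+165)
print("top screws");pt=[plane("top",T(*u),.0135) for u in((51,435),(215,459),(270,119))]
for p in pt:print(p.round(4))
ps=[plane("scene",S(*u),.0135) for u in((431,237),(701,461))]+[plane("scene",((566.5)/7-.5+300,(392.5)/7-.5+160),.0135)]
print("scene");[print(p.round(4)) for p in ps]
print("centre top",(pt[0]+pt[2])/2,"scene",(ps[0]+ps[2])/2)
print("axis top",plane("top",T(173,100),.065),plane("top",T(127.5,400),.065))
def c(p,q): return
# scene silhouette lines -> mid line
far=[S(515,62),S(795,270)]; near=[S(520,190),S(715,336)]
f=np.polyfit(*np.array(far).T,1);g=np.polyfit(*np.array(near).T,1);print(f,g)
for x in (345,352,360,366):
    y=(np.polyval(f,x)+np.polyval(g,x))/2
    print("axis scene",plane("scene",(x,y),.065).round(4))
```

```text
top screws
[0.4555 0.2033 0.0135]
[0.4486 0.1328 0.0135]
[0.5987 0.1187 0.0135]
scene
[0.4483 0.1268 0.0135]
[0.598  0.113  0.0135]
[0.6041 0.1827 0.0135]
centre top [0.52709297 0.16099683 0.0135    ] scene [0.52622477 0.15471389 0.0135    ]
axis top [0.59195761 0.15636082 0.065     ] [0.46294558 0.16658444 0.065     ]
[  0.74285714 -77.02040816] [  0.74871795 -61.24542125]
axis scene [0.4901 0.1607 0.065 ]
axis scene [0.5159 0.1593 0.065 ]
axis scene [0.5449 0.1577 0.065 ]
axis scene [0.5664 0.1566 0.065 ]
```

```bash
cat >> h.py <<'E'
Z=np.array([0,0,1.]); GD=.023
SEAT=np.array([.5267,.159,.065]); SY=np.radians(180-5.0)
CELL=np.array([.507,-.110,.007]); TY=np.radians(180-6.4)
def hv(y): return np.array([np.cos(y),np.sin(y),0])
def pose(tc,yaw,tilt=0,sgn=1):
    """TCP pose so that tube centre at tc, mouth heading yaw, mouth down by tilt deg"""
    h=hv(yaw); k=np.cross(Z,h)
    R0=np.column_stack([sgn*k,sgn*h,-Z]); Rm=R.from_rotvec(k*np.radians(tilt))*R.from_matrix(R0)
    return np.asarray(tc)+Rm.apply([0,0,GD]), Rm.as_euler("xyz")
def lipc(lip,yaw,tilt):
    """tube centre for given lower-lip point of mouth"""
    h=hv(yaw); a=np.radians(tilt); m=h*np.cos(a)-Z*np.sin(a); dn=-h*np.sin(a)-Z*np.cos(a)
    return np.asarray(lip)-.08*m-.022*dn
LIP=CELL-hv(TY)*.030
def at(z): return np.array([LIP[0],LIP[1],z])
E
python3 - <<'E'
from h import *
for s in(1,-1):
    for nm,(p,o) in dict(above=pose(SEAT+Z*.12,SY,0,s),grasp=pose(SEAT,SY,0,s),up=pose(SEAT+Z*.1,SY,-4,s),over=pose(lipc(at(.12),TY,-4),TY,-4,s),t10=pose(lipc(at(.052),TY,10),TY,10,s),t40=pose(lipc(at(.052),TY,40),TY,40,s),t48=pose(lipc(at(.052),TY,48),TY,48,s)).items():
        q=solver.ik(p,o); print(s,nm,p.round(3),o.round(2),None if q is None else np.round(q,2))
E
```

```text
1 above [0.527 0.159 0.162] [-3.14  0.   -1.66] [ 0.23  0.14  1.39 -0.    1.61  1.88]
1 grasp [0.527 0.159 0.042] [-3.14  0.   -1.66] [ 0.23  0.24  1.53 -0.    1.38  1.88]
1 up [0.525 0.159 0.142] [ 3.07  0.   -1.66] [0.22 0.2  1.36 0.02 1.64 1.87]
1 over [ 0.616 -0.122  0.113] [ 3.07  0.   -1.68] [-0.25  0.45  1.12 -0.01  1.64  1.43]
1 t10 [ 0.615 -0.122  0.065] [-2.97  0.   -1.68] [-0.27  0.28  1.44  0.03  1.25  1.41]
1 t40 [ 0.598 -0.12   0.103] [-2.44  0.   -1.68] [-0.33 -0.13  1.93  0.23  0.66  1.22]
1 t48 [ 0.591 -0.119  0.111] [-2.3   0.   -1.68] [-0.35 -0.21  2.06  0.37  0.51  1.08]
-1 above [0.527 0.159 0.162] [3.14 0.   1.48] [ 0.23  0.14  1.39 -0.    1.61 -1.26]
-1 grasp [0.527 0.159 0.042] [3.14 0.   1.48] [ 0.23  0.24  1.53 -0.    1.38 -1.26]
-1 up [0.525 0.159 0.142] [-3.07  0.    1.48] [ 0.22  0.2   1.36  0.02  1.64 -1.27]
-1 over [ 0.616 -0.122  0.113] [-3.07  0.    1.46] [-0.25  0.45  1.12 -0.01  1.64 -1.71]
-1 t10 [ 0.615 -0.122  0.065] [2.97 0.   1.46] [-0.27  0.28  1.44  0.03  1.25 -1.73]
-1 t40 [ 0.598 -0.12   0.103] [ 2.44 -0.    1.46] [-0.33 -0.13  1.93  0.23  0.66 -1.92]
-1 t48 [ 0.591 -0.119  0.111] [2.3  0.   1.46] [-0.35 -0.21  2.06  0.37  0.51 -2.06]
```

```bash
sed -i 's/tilt=0,sgn=1/tilt=0,sgn=-1/' h.py
python3 - <<'E'
from h import *
p,o=pose(SEAT+Z*.12,SY); arm.movep(p,o)
p,o=pose(SEAT,SY); print(arm.servo_line(p,speed=.12,f_stop=8))
s=telemetry.sense(); print(s["clock"],s["position"],s["ee_rot"],s["contact_force"],s["ft_torque"])
snap("scene","s2",(300,130,420,245),5); snap("top","t2",(225,180,325,300),5)
E
```

```text
False
4.3583 [0.52733669 0.15914144 0.04298657] [ 3.13990611e+00 -5.38995302e-04  1.48350553e+00] [ 0.15354804  0.11651433 -0.30821306] [-0.00410403  0.00936856  0.03462129]
```

View pics/s2.png

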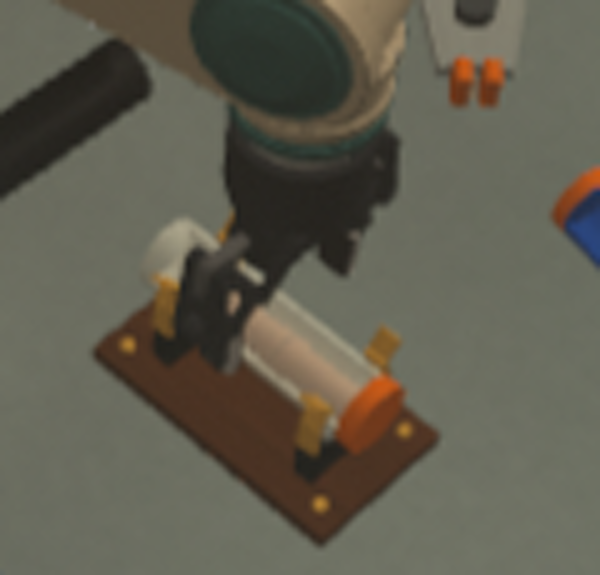

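View pics/t2.png

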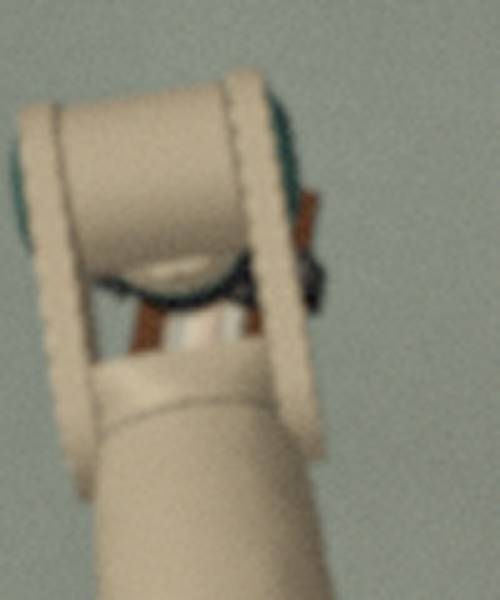

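Run:
```python
from h import *
h=hv(SY);k=np.cross(Z,h)
f=lambda p:((proj("scene",p)-[300,130])*5).round()
t=np.array([.5273,.1591,.0])
for s in(-1,1):
  for z in(.046,.056,.1): print(s,z,f(t+k*s*.05+Z*z))
print("cap end",f(SEAT-h*.08+Z*.0),"mouth",f(SEAT+h*.08))
for s in (-1,1):print("clip tops", f(SEAT+h*.055*s+k*.023+Z*.026),f(SEAT+h*.055*s-k*.023+Z*.026))
```

```text
-1 0.046 [333. 297.]
-1 0.056 [335. 286.]
-1 0.1 [344. 238.]
1 0.046 [212. 400.]
1 0.056 [213. 390.]
1 0.1 [218. 344.]
cap end [384. 414.] mouth [171. 245.]
clip tops [326. 384.] [383. 335.]
clip tops [177. 265.] [234. 218.]
```

Run:
```python
from h import *
hand.close(30)
s=telemetry.sense(); print(s["clock"],s["gripper_width"],s["position"],s["contact_force"].round(2),s["ft_torque"].round(3))
snap("scene","s3",(300,130,420,245),5)
```

```text
4.95 0.0404828960455771 [0.52671788 0.15648288 0.04291201] [ -4.92 -10.79   7.43] [-2.059  0.792 -0.075]
```

View pics/s3.png

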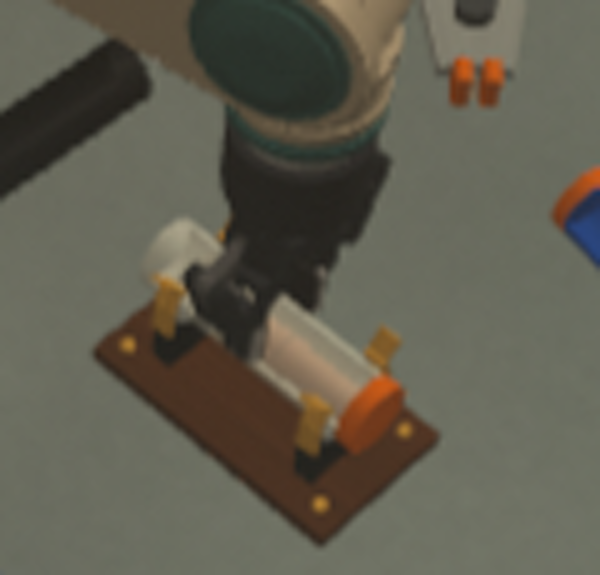

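Run:
```python
from h import *
hand.open_jaws()
s=telemetry.sense(); print(s["gripper_width"],s["contact_force"].round(2))
p,o=pose(SEAT,SY); p=p+[-.0004,-.0045,-.005]
arm.servo_line(p,o,speed=.03,f_stop=8)
hand.close(30)
s=telemetry.sense(); print(s["clock"],s["gripper_width"],p,s["position"],s["contact_force"].round(2),s["ft_torque"].round(3))
```

```text
0.08513750708154832 [ 0.45  0.07 -0.12]
6.3583 0.04258193099837061 [0.5263 0.1545 0.037 ] [0.52678639 0.15626833 0.03791363] [-1.04  5.83  2.38] [1.056 0.013 0.076]
```

Run:
```python
from h import *
hand.open_jaws()
p,o=pose(SEAT,SY); p=p+[-.0004,-.0027,-.0075]
arm.servo_line(p,o,speed=.03,f_stop=8)
hand.close(30)
s=telemetry.sense(); print(s["clock"],s["gripper_width"],p,s["position"],s["contact_force"].round(2),s["ft_torque"].round(3))
hand.close(70)
s=telemetry.sense(); print(s["clock"],s["gripper_width"],p,s["position"],s["ee_rot"],s["contact_force"].round(2),s["ft_torque"].round(3))
```

```text
7.575 0.04314355938061913 [0.5263 0.1563 0.0345] [0.52641379 0.15644025 0.03481451] [-0.96 -0.04  2.24] [0.11  0.125 0.026]
7.7917 0.04235767490177857 [0.5263 0.1563 0.0345] [0.52649848 0.15639509 0.03508443] [ 3.14102616e+00 -2.94641496e-04  1.48346394e+00] [-2.   -0.08  5.78] [ 0.024  0.392 -0.062]
```

```bash
sed -i 's/GD=.023/GD=.0305/; s/SEAT=.*; SY/SEAT=np.array([.5263,.1563,.065]); SY/; s/-.110,.007/-.111,.007/' h.py
python3 - <<'E'
from h import *
p,o=pose(SEAT,SY);print(p)
def st(t):
    s=telemetry.sense(); print(t,s["clock"],s["gripper_width"].round(4),s["position"].round(4),s["contact_force"].round(2),s["ft_torque"].round(3))
arm.servo_line(p+[0,0,.03],o,speed=.04);st("30")
arm.servo_line(p+[0,0,.09],o,speed=.1);st("90")
snap("scene","s4",(290,100,440,245),4)
E
```

```text
[0.5263 0.1563 0.0345]Traceback (most recent call last):
  File "<stdin>", line 5, in <module>
  File "<stdin>", line 4, in st
AttributeError: 'float' object has no attribute 'round'
```

```bash
cat >> h.py <<'E'
def st(t):
    s=telemetry.sense(); print(t,round(s["clock"],2),round(s["gripper_width"],4),s["position"].round(4),s["contact_force"].round(2),s["ft_torque"].round(3))
E
python3 - <<'E'
from h import *
st("30")
p,o=pose(SEAT,SY)
arm.servo_line(p+[0,0,.09],o,speed=.1);st("90")
snap("scene","s4",(290,100,440,245),4)
E
```

```text
30 8.69 0.0417 [0.5263 0.1562 0.0646] [-1.05  0.31 -1.98] [-0.025 -0.027  0.034]
90 9.44 0.0415 [0.5259 0.1562 0.1238] [ 0.39 -0.14 -1.76] [0.005 0.02  0.072]
```

View pics/s4.png

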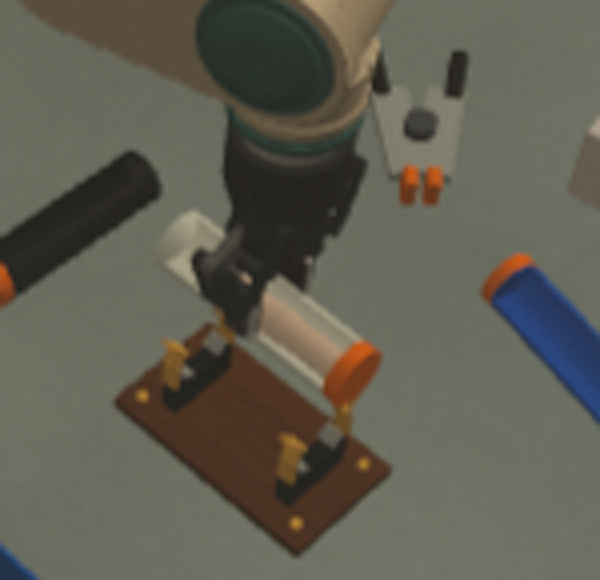

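Run:
```python
from h import *
h=hv(SY);f=lambda p:((proj("scene",p)-[290,100])*4).round()
for z in (.15,.155):
  c=np.array([.526,.1562,z]);print(z,"cap",f(c-h*.08),"mouth",f(c+h*.08))
# move: gentle mouth-up, then over the tray
p0,o0=pose(SEAT+Z*.09,SY,-4); arm.servo_line(p0,o0,speed=.04)
p,o=pose(lipc(at(.14),TY,-4),TY,-4); print(p0,p)
arm.servo_line(p,o,speed=.1); st("over")
snap("scene","s5",(200,130,400,280),4)
```

```text
0.15 cap [360. 380.] mouth [179. 239.]
0.155 cap [361. 375.] mouth [179. 235.]
[0.52418052 0.15648543 0.1245743 ] [ 0.61553157 -0.12317377  0.12594019]
over 12.83 0.0415 [ 0.6155 -0.1229  0.126 ] [ 0.45 -0.06 -0.54] [ 0.013 -0.01  -0.041]
```

View pics/s5.png

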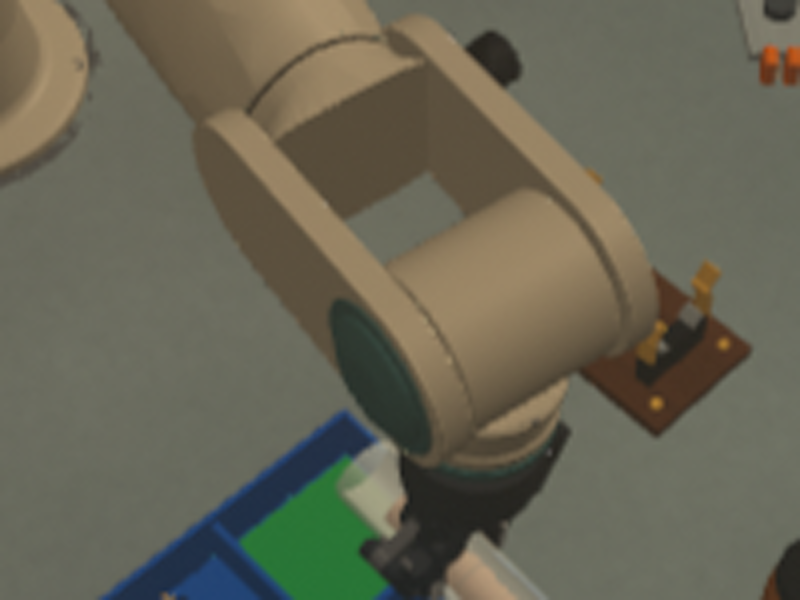

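Run:
```python
from h import *
for z,a,v in((.14,5,.03),(.14,10,.03)):
    p,o=pose(lipc(at(z),TY,a),TY,a); arm.servo_line(p,o,speed=v)
p,o=pose(lipc(at(.055),TY,10),TY,10); print(arm.servo_line(p,o,speed=.08,f_stop=6)); st("low")
snap("scene","s6",(200,190,400,340),4)
```

```text
False
low 15.04 0.0415 [ 0.6171 -0.1234  0.0614] [ 0.34 -0.75 -2.36] [ 0.001  0.144 -0.036]
```

View pics/s6.png

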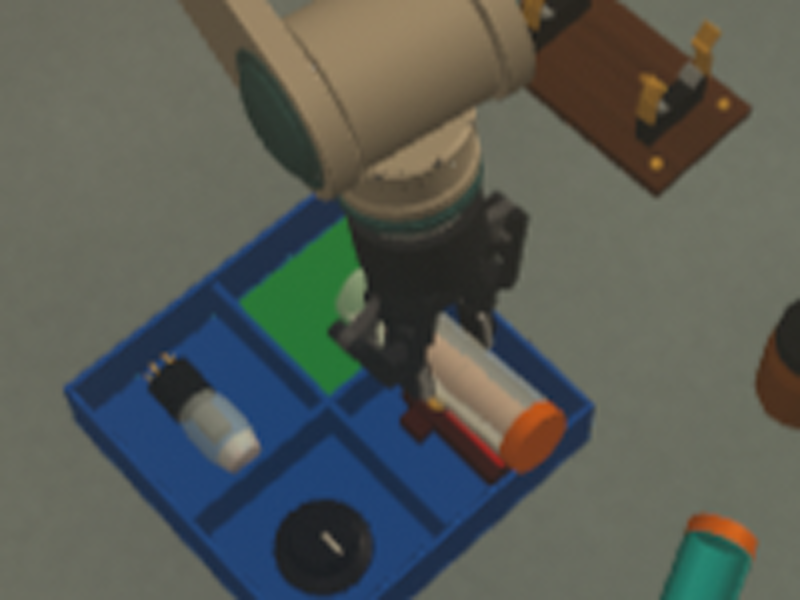

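Run:
```python
from h import *
for a in (16,22,27,32):
    p,o=pose(lipc(at(.055),TY,a),TY,a); arm.servo_line(p,o,speed=.02); st(a)
    arm.hold(.3)
st("h")
snap("scene","s7",(200,190,400,340),4)
```

```text
16 15.67 0.0415 [ 0.6156 -0.1232  0.0692] [ 0.68  0.14 -1.53] [-0.039  0.265  0.032]
22 16.54 0.0413 [ 0.6137 -0.123   0.0773] [-0.52 -0.08 -1.12] [0.008 0.32  0.039]
27 17.34 0.0415 [ 0.6115 -0.1228  0.0839] [-0.87 -0.32 -1.42] [0.071 0.324 0.038]
32 18.14 0.0416 [ 0.6088 -0.1225  0.0905] [-0.08 -0.63 -1.4 ] [0.028 0.311 0.034]
h 18.44 0.0415 [ 0.6089 -0.1224  0.0902] [ 0.21 -0.07 -1.19] [0.038 0.246 0.009]
```

View pics/s7.png

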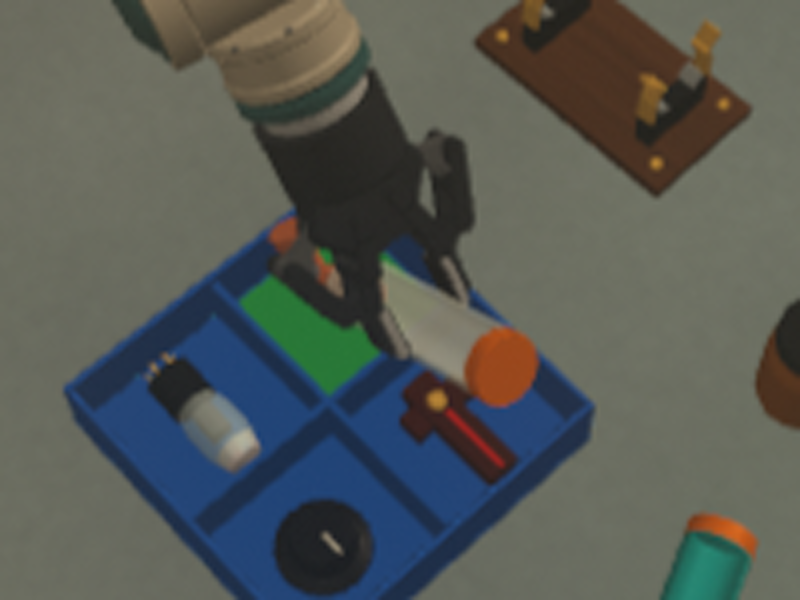

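Run:
```python
from h import *
for a in (37,42):
    p,o=pose(lipc(at(.055),TY,a),TY,a); arm.servo_line(p,o,speed=.025)
arm.hold(.3); st("h")
snap("scene","s8",(240,190,340,290),6);snap("top","t8",(320,180,440,290),5)
```

```text
h 19.66 0.0415 [ 0.6018 -0.1216  0.1024] [-0.36 -0.73 -1.34] [0.088 0.427 0.03 ]
```

View pics/s8.png

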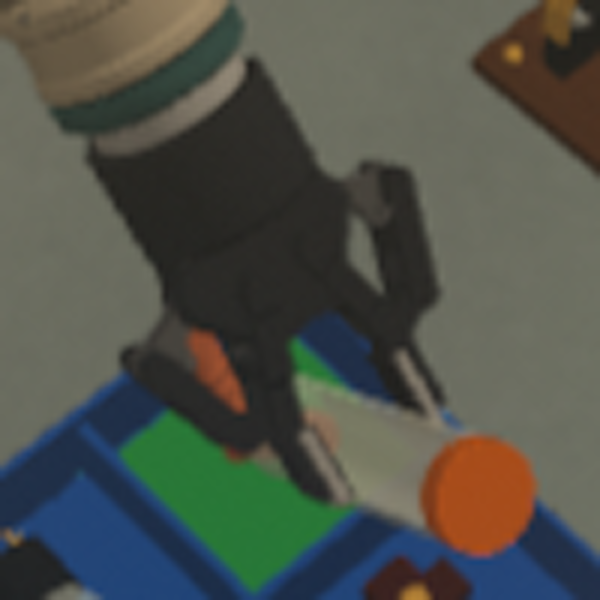

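View pics/t8.png

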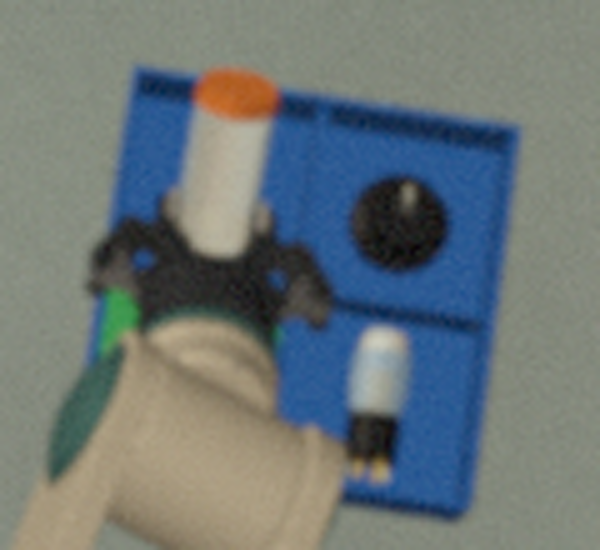

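Run:
```python
from h import *
L=LIP+hv(TY)*.008
for z in(.075,.10):
    p,o=pose(lipc([L[0],L[1],z],TY,42),TY,42); arm.servo_line(p,o,speed=.05)
    arm.hold(.2); st("h"); snap("scene",f"s9_{int(z*1000)}",(230,180,350,290),5)
```

```text
h 20.54 0.0419 [ 0.5934 -0.1206  0.1218] [ 0.46  0.39 -1.43] [ 0.122  0.436 -0.003]
h 21.44 0.0418 [ 0.5934 -0.1207  0.1467] [ 0.11 -0.5  -0.46] [0.121 0.478 0.059]
```

View pics/s9_75.png

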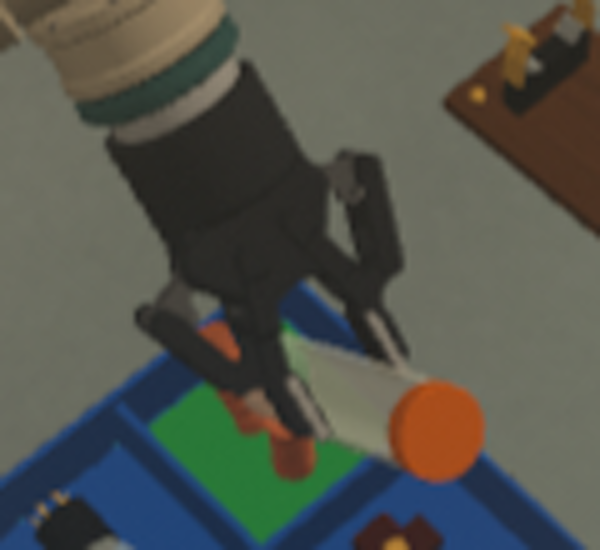

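View pics/s9_100.png

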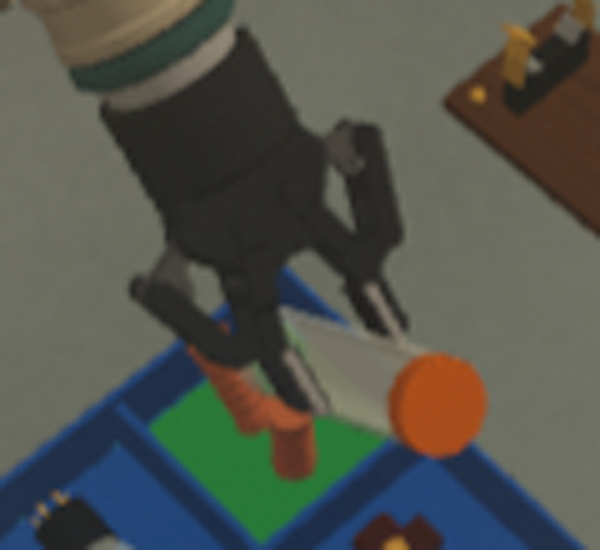

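Run:
```python
from h import *
L=LIP+hv(TY)*.008
p,o=pose(lipc([L[0],L[1],.16],TY,42),TY,42); arm.servo_line(p,o,speed=.15)
p,o=pose(lipc([L[0],L[1],.20],TY,0),TY,0); arm.servo_line(p+np.array([.03,0,0]),o,speed=.1)
st("h"); snap("scene","s10",(205,140,365,260+0),5);snap("top","t10",(320,180,440,290),5);snap("scene","s10b",(240,220,320,310),7)
```

```text
h 23.02 0.0416 [ 0.638  -0.1223  0.1904] [-0.27 -0.03 -1.67] [-0.009  0.002 -0.044]
```

View pics/s10b.png

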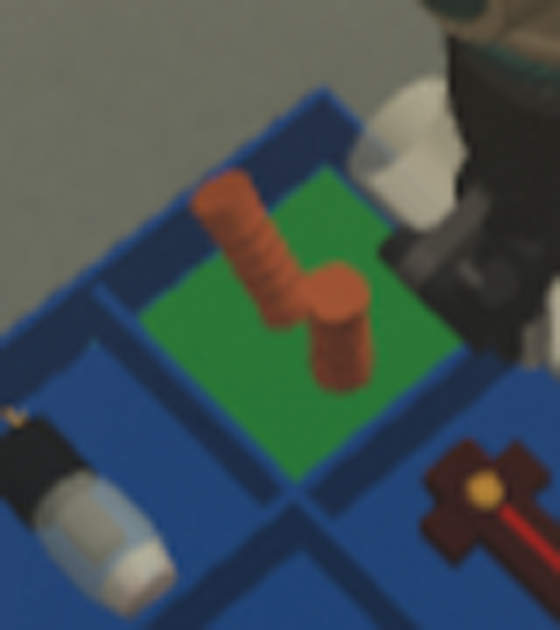

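View pics/s10.png

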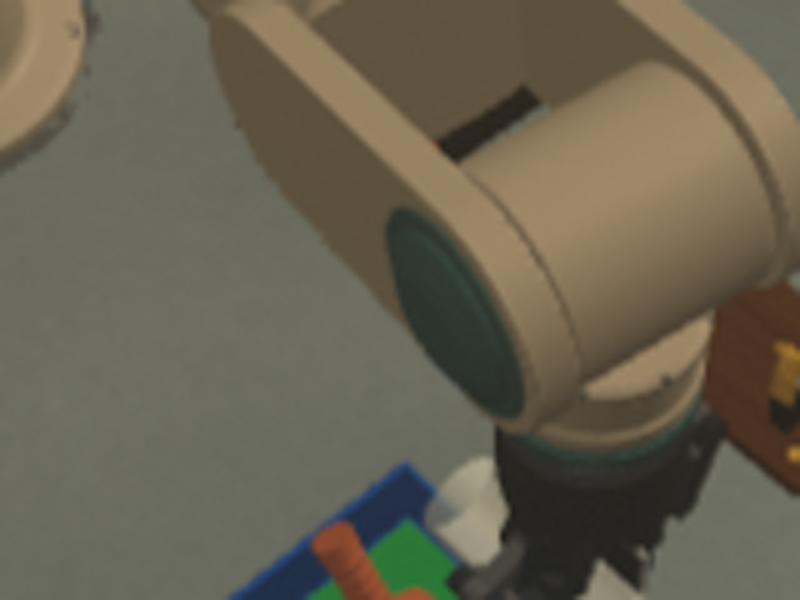

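View pics/t10.png

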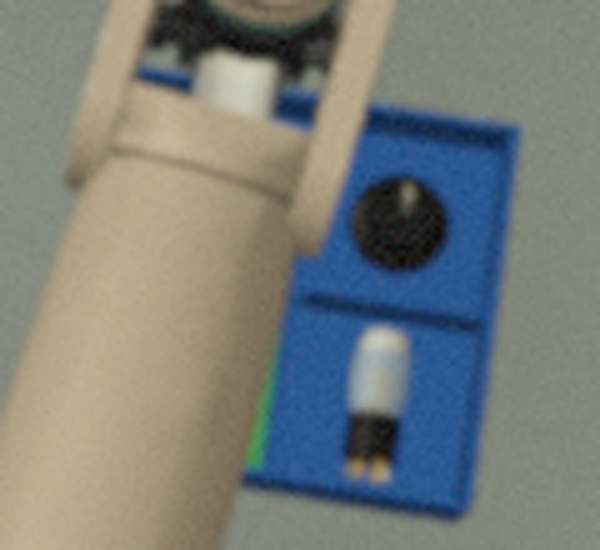

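Run:
```python
from h import *
S=lambda x,y:((x+.5)/7-.5+240,(y+.5)/7-.5+220)
Rt=np.column_stack([-hv(TY),np.cross(Z,-hv(TY)),Z])
def loc(p): return (Rt.T@(p-CELL)).round(3)
for z in(.015,.02):
  print("low",z,loc(plane("scene",S(282,305),z)))
for z in(.03,.04,.05,.055,.06,.065):
  print("upper",z,loc(plane("scene",S(222,195),z)))
print("standing top",loc(plane("scene",S(341,290),.067)),"bottom",loc(plane("scene",S(341,375),.007)))
for u in((325,90),(325,165),(137,315),(297,480),(470,350)): print(u,"liner/rim",loc(plane("scene",S(*u),.007)),loc(plane("scene",S(*u),.055)))
```

```text
low 0.015 [-0.016 -0.004  0.008]
low 0.02 [-0.014 -0.005  0.013]
upper 0.03 [-0.06   0.006  0.023]
upper 0.04 [-0.056  0.003  0.033]
upper 0.05 [-0.051 -0.     0.043]
upper 0.055 [-0.049 -0.002  0.048]
upper 0.06 [-0.046 -0.003  0.053]
upper 0.065 [-0.044 -0.005  0.058]
standing top [0.016 0.    0.06 ] bottom [ 0.018 -0.005  0.   ]
(325, 90) liner/rim [-0.08   0.074 -0.   ] [-0.056  0.056  0.048]
(325, 165) liner/rim [-0.054  0.051 -0.   ] [-0.032  0.035  0.048]
(137, 315) liner/rim [-0.054 -0.044 -0.   ] [-0.032 -0.057  0.048]
(297, 480) liner/rim [ 0.039 -0.045 -0.   ] [ 0.057 -0.058  0.048]
(470, 350) liner/rim [ 0.044  0.038 -0.   ] [0.062 0.022 0.048]
```

Run:
```python
from h import *
p,o=pose(SEAT+Z*.13,SY); arm.servo_line(p,o,speed=.15); st("a")
p,o=pose(SEAT+Z*.06,SY); arm.servo_line(p,o,speed=.08); arm.hold(.2); st("b")
snap("scene","s11",(300,120,400,245),5);snap("scene","s11b",(240,220,320,310),7);snap("top","t11",(225,180,445,300),3.6)
```

```text
a 25.32 0.0417 [0.5265 0.1558 0.1645] [-0.05 -1.01 -0.87] [ 0.015 -0.022  0.002]
b 26.55 0.0417 [0.5266 0.1564 0.0951] [-0.25 -0.02 -1.23] [ 0.007 -0.016 -0.023]
```

View pics/s11.png

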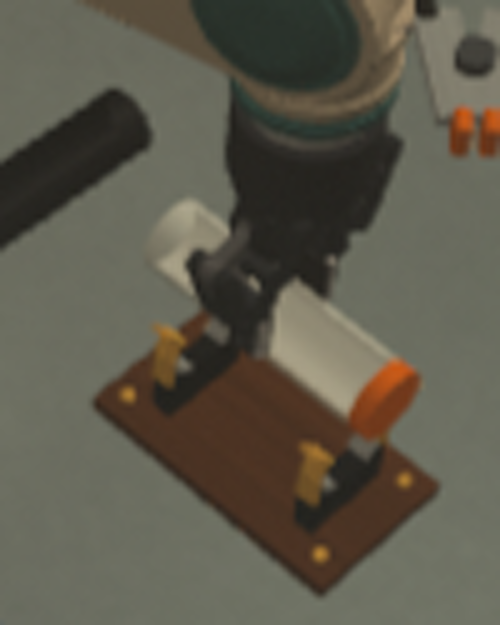

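View pics/s11b.png

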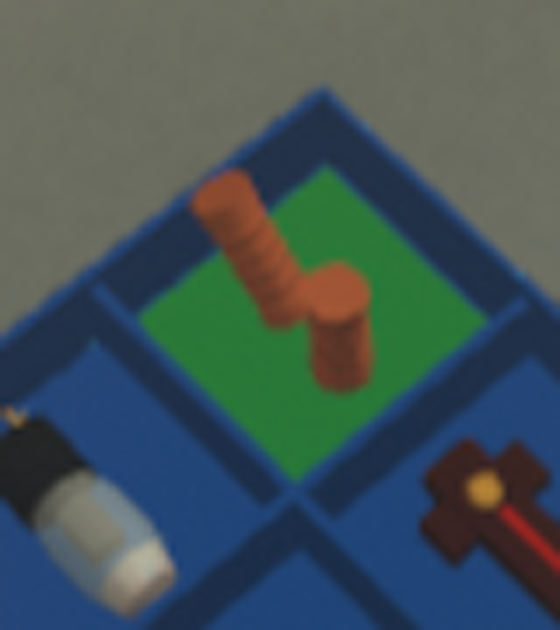

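View pics/t11.png

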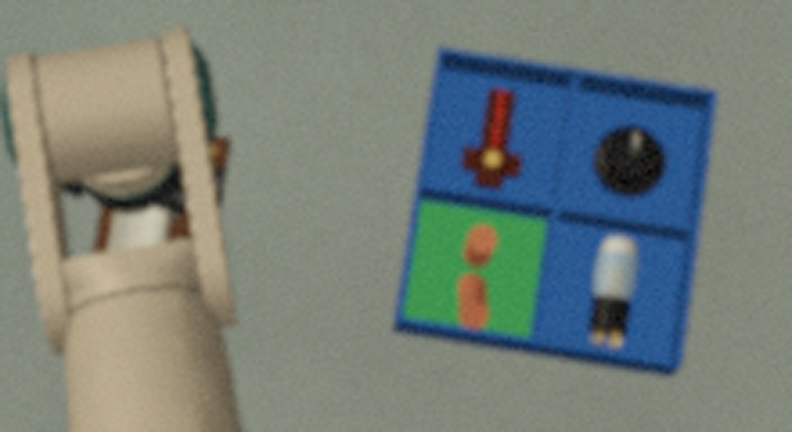

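Run:
```python
from h import *
h=hv(SY);f=lambda p:((proj("scene",p)-[300,120])*5).round()
for z in (.12,.125):
  c=np.array([.5265,.1563,z]);print(z,"cap",f(c-h*.08),"mouth",f(c+h*.08))
p,o=pose(SEAT+Z*.028,SY); print(arm.servo_line(p,o,speed=.06,f_stop=15)); st("c")
p,o=pose(SEAT-Z*.0005,SY); print(arm.servo_line(p,o,speed=.03,f_stop=38)); st("d")
snap("scene","s12",(300,120,400,245),5)
```

```text
0.12 cap [393. 409.] mouth [172. 235.]
0.125 cap [395. 403.] mouth [172. 230.]
False
c 27.38 0.0417 [0.5264 0.1563 0.0626] [ 0.59  0.44 -0.72] [0.028 0.024 0.039]
False
d 28.48 0.0413 [0.5262 0.1564 0.0351] [-4.71 -0.32 10.17] [-0.213  0.868 -0.048]
```

View pics/s12.png

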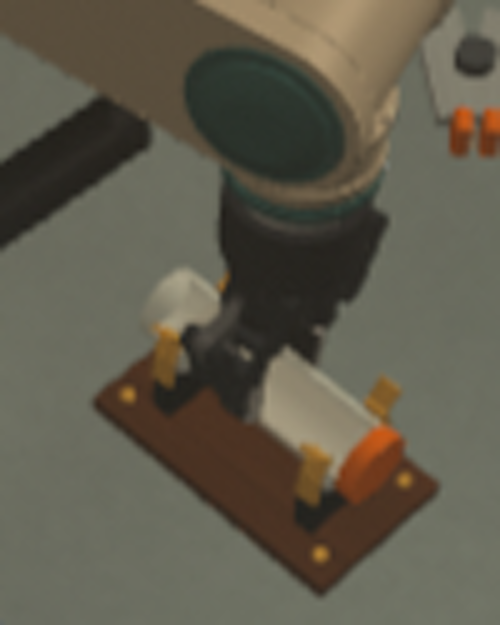

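Run:
```python
from h import *
hand.open_jaws(); st("open")
p,o=pose(SEAT,SY); arm.servo_line(p+[0,0,.14],o,speed=.12); st("up")
arm.set_joints([-1.285,.052,1.401,0,1.689,-.07]); st("home")
b=np.load("b.npy")
im=snap("scene","s13",(205,150,405,300),4); snap("top","t13",(225,180,445,300),3.6)
d=np.abs(im.astype(int)-b).sum(2); d=d[165:245,312:392]; cv2.imwrite("pics/d13.png",cv2.resize(np.clip(d,0,255).astype(np.uint8),None,fx=6,fy=6))
for n,i in(("before",b),("after",im)):
    print(n,[(x[0],x[1].round(2)) for x in comps(i,(5,150,120),(18,255,255))[1] if 330<x[1][0]<390 and 170<x[1][1]<230])
```

```text
open 29.04 0.0853 [0.5262 0.1563 0.0338] [ 0.37  0.35 -0.92] [0.032 0.043 0.015]
up 30.37 0.0856 [0.5259 0.1562 0.1734] [ 0.08  0.13 -0.28] [-0.041  0.045  0.018]
home 32.97 0.0852 [ 0.1837 -0.4916  0.2049] [ 0.56  0.31 -0.28] [-0.017  0.015  0.033]
before [(np.int32(23), array([346.22, 176.  ])), (np.int32(93), array([373.91, 207.01])), (np.int32(19), array([362.47, 211.47]))]
after [(np.int32(23), array([346.43, 175.96])), (np.int32(91), array([373.9 , 207.12])), (np.int32(18), array([362.33, 211.72]))]
```

View pics/s13.png

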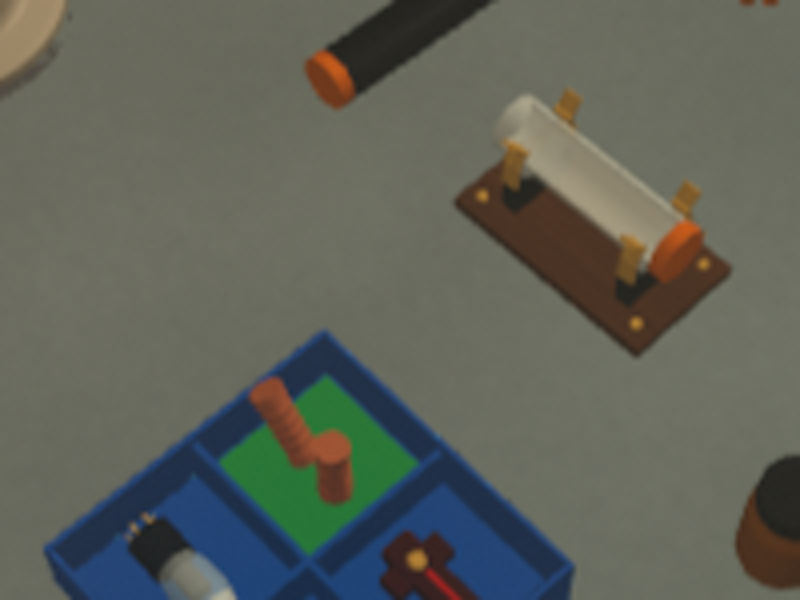

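View pics/t13.png

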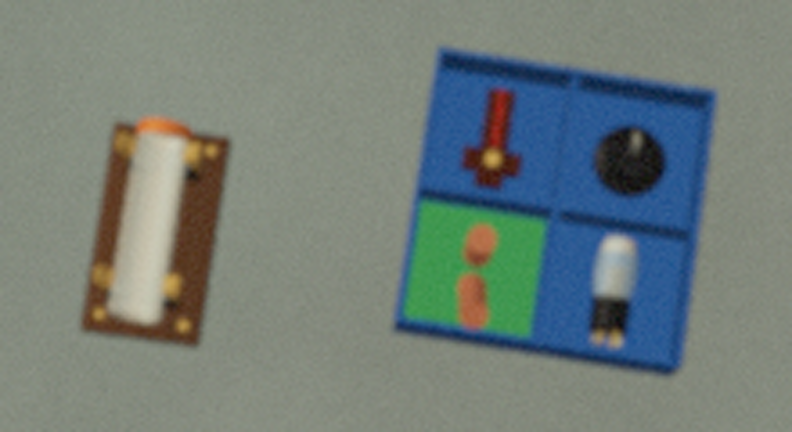

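View pics/d13.png

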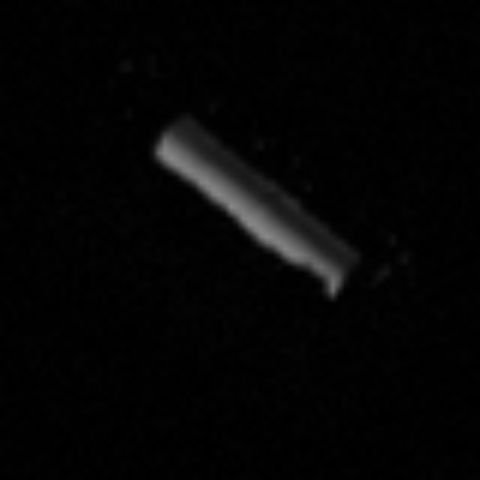

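The tube is back in its starting pose: the cap is within about 0.1 px of where it was, and the image difference shows only that the formers are gone. Both formers are inside the green cell and everything else is unmoved, so I'm handing in.

Run:
```python
from h import *
job.sign_off(); st("end")
```

```text
the job is handed in; nothing more can be done
the job is handed in; nothing more can be done
```

I pulled the clear tube from its clips and tipped both formers into the green-lined cell. The empty tube went back into both clips, and I let go, moved the arm clear and handed the job in at about 33 s.

**Last checks:**
- **Tube:** its cap is within about 0.1 px of where it started. The before/after difference in that area shows only the missing formers, so it is fully seated rather than resting 24 mm high on the jaws.
- **Formers:** both lie within the green cell in both camera views, and the gripper did not touch them. One stands upright. The other leans against the cell's outer wall, its foot seemingly resting against the first, so neither lies flat. Both tops reach about the rim or slightly above it. They did not move between the later pictures.
- **Rest of the bench:** the tray contents and everything near the stand look unmoved. I compared these by eye, and did not check the clamp and screwdriver in the last pictures.

**Disagreements along the way:**
- The two cameras differed by about 6 mm sideways on the stand. I settled this from the side force when closing the jaws, regripping twice before lifting.
- The second former stayed propped partly in the mouth after tipping. It came free when I raised the tilted tube.

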